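# Dock the feeder carrier and present the full cartridge

## Robot

A 7-joint arm with a two-finger parallel gripper is mounted at the origin on the work surface. World frame = base frame: x ahead of the robot, y to its left, z up, the work surface at z = 0. Lengths are in m, angles in rad, forces in N, time in s.
With the tool pointing down it reaches from about 0.4 to 0.875 m from the base axis. Payload 4.4 kg.
Tool frame: the origin (TCP) lies between the finger pads; the fingertips stand 8 mm ahead of it and the grasp point (between the pads) lies 11 mm behind it; z points along the fingers, y is the line along which they close (so a half turn about z gives the same grasp; the last joint's range is limited). The gripper opens to 85 mm and grips with 20 to 120 N. Pads are 22 mm wide; open, the fingers measure 114 mm over their backs; the gripper's body (76 mm by 85 mm) begins 54 mm behind the grasp point. The pads swing forward as they close: fully open they stand 13 mm farther back than shut.
Start: joints at [-1.173, 0.628, 0.038, 1.517, -0.027, 0.996, -0.02], TCP at [0.291, 0.581, 0.239] pointing down, gripper open.
Joint ranges: [-3.06, 3.06], [-0.37, 2.12], [-1.25, 1.32], [0.18, 2.47], [-1.1, 4.24], [0.23, 1.98], [-2.94, 2.94]. Speed limits (rad/s): [2.57, 2.57, 3.14, 3.14, 3.14, 3.14, 3.14].

## Interface

Orientations are given as a unit quaternion [w, x, y, z].
In Python, from rig import manip, imaging gives the robot as it stands.
- The arm moves only by the tool step_arm, never from a script. Its argument "plan" is a list of rows, each an object of numbers: "tx", "ty", "tz": the shift along the tool's x, y, z as a fraction of full scale; "wx", "wy", "wz": the turn, a rotation vector about the tool's x, y, z as a fraction of full scale; "jaw": the opening, from 0 (shut) to 1 (fully open). A call has 1 to 8 rows; each row is the pose to reach, as a shift and turn from the pose commanded when the call began, along the tool's axes at that moment, turning the shorter way round; what a row does not reach only later rows make up. Full scale, the value 1, is 0.8 m for a shift and 180 degrees for a turn. A row lasts 1/8 s, in which the tool goes at most 62.5 mm and 10.7 degrees, less where a joint would pass 70% of its speed; a pose out of reach is approached as far as the arm can. A call with a number of a shift or a turn outside -1 to 1 is refused whole. A call with a gripper value outside its range is refused whole. The fingers move at their own pace and stop on an object; "force" is the grip in N (left out, the last holds). Time passes only in rows, so rows that repeat a pose let the fingers close. It gives the time, the measured TCP pose, the force, the opening and the grip force at its end, in the units of the state.
- manip.get_obs(): the state, without advancing time (a new reading comes with each control period).
- imaging.grab_frame(name): name is "side" or "top" or "wrist"; returns the picture (400x640x3 uint8, blue, green, red); there is no depth.
- imaging.camera_model(name): a dict with "mtx" (3x3 intrinsics, pixels), "extrinsics" (4x4, takes a point from camera to world coordinates); the wrist camera has in their place "tool_from_camera" (4x4, takes a point from camera to tool coordinates, whose origin is the TCP and whose axes are the flange's). Camera axes: x right, y up, looking along -z (the intrinsics and any distortion apply to the point x, -y, -z); pixel columns grow to the right and rows downward; lengths in m; the calibration is good to about 2 mm. A picture is of the moment at which its call begins: read the wrist's pose just before it. camera_model takes no time and is no camera call.
- manip.close_job(): hands the job in; it is judged then, once.
The state is a dict: "time_s": time; "q": joint angles; "dq": joint speeds; "joint_torque": joint torques, N m; "tool_pos": TCP position; "ee_rot": TCP orientation; "wrist_force": force on the tool from outside, world axes, zero at the start; "torque": the same for the moment, N m; "gripper_width": finger opening in m; "finger_force": force on a finger pad.
Only numpy, scipy, OpenCV 4.12 (cv2) and the standard library are available. Lean on these libraries where they do the work, as an engineer would, in place of code of your own. Each camera call takes 0.05 s, during which the arm holds its last target. There are 200 camera calls.

## Task

Get the plant feeder on the balcony table ready: first push the blue carrier along its rail until it clicks in fully home against the black stop. Then lift the two look-alike feed cartridges from the bamboo tray in turn to feel which is the heavier (the full one), and leave the lighter one standing upright on the tray. Finish while still holding the heavier one in the gripper, upright and still, centred over the carrier's cup with its underside about 5 cm above the cup's mouth; don't tip either cartridge over or disturb the other things on the table.

Things in the scene. Friction and masses are not known exactly. Their poses are not given: they have to be found in the camera images.
- feeder: plant feeder fixed to the table: grey base plate 260 x 90 x 12 mm with an aluminium rail (130 mm long, 30 mm wide, top 26 mm above the table) and a black stop block (14 x 60 mm, top 50 mm high) at the rail's far end. Origin: on the table under the rail's middle; base plate from x = -140 to +120 mm. x runs along the rail towards the stop; z up.
- carrier (a joint): travel of the blue carrier along the feeder's +x, m: 0 to 0.060; starts at 0 to 0.02, overhanging the rail's open end; it cannot come off. Slides with 1 N; from 0.042 a spring detent adds 4 N, snaps over at 0.051; at 0.060 it is home on the stop and held (5 N to pull back). Carrier: 130 x 54 mm, deck 34 mm above the table, yellow fin at the rear (-x), cup at the front.
- fin_top (a point): centre of the top edge of the carrier's yellow fin, the grip for sliding it, 84 mm above the table. The fin is 12 mm thick across the rail (feeder y), 30 mm long along the rail, and stands 50 mm up from the deck with nothing beside it; the cup's wall begins 24 mm ahead of the fin's front edge.
- cup_mouth (a point): centre of the mouth of the carrier's blue round cup, 64 mm above the table; the cup is 68 mm across outside, 58 mm inside, 30 mm tall. It moves with the carrier, 73 mm ahead of the fin's centre.
- tray: bamboo tray fixed to the table, 200 mm along its x, 260 mm along its y, rim 20 mm high, walls 6 mm, floor 6 mm thick. Origin: centre of its underside, on the table; z up.
- cartridge_p: one of two look-alike sealed feed cartridges standing in the tray, about 120 mm apart along its y: rigid white cylinder 48 mm across, 90 mm tall, green band near the foot, plus a black cap 32 mm across, 12 mm tall (102 mm in all). Origin: centre of its underside; z up its axis. One is full, 0.3 to 0.38 kg, the other spent, 0.08 to 0.13 kg; it varies which.
- cartridge_q: the other look-alike feed cartridge, same size, shape, colours and origin.
- pot: bystander: green glazed plant pot with a low succulent, 124 mm across, 90 mm tall (leaves to about 135 mm), on a clear acrylic turntable 150 mm across and 18 mm high. Origin: centre of its underside.
- mister: bystander: chrome mister 76 mm across, 150 mm tall. Origin: centre of its underside.
- jar: bystander: glass jar with a brass twist cap, 76 mm across, 103 mm tall. Origin: centre of its underside.
- scoop: bystander: orange plastic scoop lying flat, 190 mm long, 55 mm wide, 30 mm tall; blade to its +x, handle to -x. Origin: on the table under the handle end of the blade.
- small_pot: bystander: empty terracotta pot 90 mm across, 80 mm tall. Origin: centre of its underside.
Mind the look-alikes: they are no part of the job. Leave any red look-alike of the cartridge_q alone.

How it is judged:
On the way, in this order (a step that is already met when the one before it is completed fails the run):
1. the carrier is pushed along the rail past the detent, home against the stop (value of joint carrier above 0.056 m), for 0.2 s.
2. after that, the lighter cartridge is lifted clear of the tray in the gripper while the heavier stands there (the heavier may have been lifted before it too) (((z of cartridge_p in the frame of tray above 0.021 m and contact force between the fingers and cartridge_p above 1 N and contact force between cartridge_q and tray above 2.2 N) or (z of cartridge_q in the frame of tray above 0.021 m and contact force between the fingers and cartridge_q above 1 N and contact force between cartridge_p and tray above 2.2 N))), for 0.2 s.
3. after that, the heavier cartridge is lifted clear of the tray in the gripper while the lighter, told by its weight, stands there (((z of cartridge_p in the frame of tray above 0.021 m and contact force between the fingers and cartridge_p above 1 N and contact force between cartridge_q and tray between 0.4 and 2.2 N) or (z of cartridge_q in the frame of tray above 0.021 m and contact force between the fingers and cartridge_q above 1 N and contact force between cartridge_p and tray between 0.4 and 2.2 N))), for 0.2 s.
At the end, for the whole second after the job is handed in: The carrier is home (above 0.056 m). The gripper holds the heavier cartridge still, upright (0.15 rad), within 20 mm of the cup's centre line, its underside 25 to 85 mm above the cup's mouth. The lighter (under 2.2 N on the tray) stands released on the tray floor, upright within 0.1 rad (value of joint carrier above 0.056 m and ((contact force between the fingers and cartridge_p above 1 N and horizontal distance between cartridge_p and cup_mouth below 0.02 m and z of cartridge_p in the frame of cup_mouth between 0.025 and 0.085 m and angle between cartridge_p's own z axis and vertical below 0.15 rad and linear speed of cartridge_p below 0.03 m/s and x of cartridge_q in the frame of tray between -0.1 and 0.1 m and y of cartridge_q in the frame of tray between -0.13 and 0.13 m and z of cartridge_q in the frame of tray below 0.012 m and angle between cartridge_q's own z axis and vertical below 0.1 rad and linear speed of cartridge_q below 0.02 m/s and contact force between the fingers and cartridge_q below 0.2 N and contact force between cartridge_q and tray between 0.4 and 2.2 N) or (contact force between the fingers and cartridge_q above 1 N and horizontal distance between cartridge_q and cup_mouth below 0.02 m and z of cartridge_q in the frame of cup_mouth between 0.025 and 0.085 m and angle between cartridge_q's own z axis and vertical below 0.15 rad and linear speed of cartridge_q below 0.03 m/s and x of cartridge_p in the frame of tray between -0.1 and 0.1 m and y of cartridge_p in the frame of tray between -0.13 and 0.13 m and z of cartridge_p in the frame of tray below 0.012 m and angle between cartridge_p's own z axis and vertical below 0.1 rad and linear speed of cartridge_p below 0.02 m/s and contact force between the fingers and cartridge_p below 0.2 N and contact force between cartridge_p and tray between 0.4 and 2.2 N))); the arm keeps its last pose, push and grip.
It fails at once if a cartridge is tipped over (more than 0.7 rad) (angle between any of cartridge_p, cartridge_q's own z axis and vertical above 0.7 rad).
It fails at once if a bystander is moved more than 25 mm (distance of any of pot, mister, jar, scoop, small_pot from where it was at the start of the episode above 0.025 m).
It also fails if it takes over 72 s, if anything falls off the work surface, if the arm or the gripper's body presses on something with over 40 N, if the wrist force passes 120 N, or if a joint passes its speed limit or range.

## Working session

There is one attempt and no reset: what is moved stays moved. The work goes in short steps, Python scripts to look and compute and a tool call to move; the robot and the scene stay as the last step left them, time stands still between calls to the robot, and variables do not carry over. Pictures are saved under pics/ and viewed, at most 10 in all, crops included, and the job is handed in when it is done.

Besides the shell and the picture viewer there is one more tool, called after "Emit:" as name([rows], argument=value, ...), one row to a line, values as JSON. step_arm: Moves the arm, as the interface text tells. Shift numbers are shares of 0.8 m and turn numbers shares of 180 degrees, none past 1 either way. Its arguments: {"type":"object","properties":{"plan":{"type":"array","items":{"type":"object","properties":{"tx":{"type":"number","minimum":-1,"maximum":1},"ty":{"type":"number","minimum":-1,"maximum":1},"tz":{"type":"number","minimum":-1,"maximum":1},"wx":{"type":"number","minimum":-1,"maximum":1},"wy":{"type":"number","minimum":-1,"maximum":1},"wz":{"type":"number","minimum":-1,"maximum":1},"jaw":{"type":"number"}}}},"force":{"type":"number"}},"required":["plan"]}

```bash
mkdir -p pics; python3 - <<'E'
from rig import manip, imaging
import cv2,numpy as np
print(manip.get_obs())
for n in("top","side"):
    cv2.imwrite(f"pics/{n}0.png",imaging.grab_frame(n)); c=imaging.camera_model(n); print(n,c)
print(imaging.camera_model("wrist"))
E
```

```text
{'time_s': 0.0, 'q': array([-1.17281023,  0.62935461,  0.03842544,  1.51838113, -0.02702864,
        0.99629241, -0.02001423]), 'dq': array([ 5.62497806e-04, -1.78100144e-03, -8.26175537e-05, -6.88736469e-04,
        2.22839759e-03,  5.09029423e-04, -8.62002567e-04]), 'joint_torque': array([-9.13573285e-05, -5.63406587e+01,  1.22595571e+00, -1.93447709e+01,
        1.09500729e-02,  1.06262232e-02, -6.85269271e-06]), 'tool_pos': array([0.29045187, 0.58080681, 0.23837907]), 'ee_rot': array([-2.24168948e-04,  2.29828360e-01,  9.73230705e-01, -9.32659818e-04]), 'wrist_force': array([ 0.61285221, -1.32593004, -0.42886795]), 'torque': array([ 0.02503991, -0.02148435,  0.03216546]), 'finger_force': 0.0, 'gripper_width': 0.08582385819074267}
top {'mtx': array([[422.34636611,   0.        , 318.31595827],
       [  0.        , 422.34636611, 196.95333263],
       [  0.        ,   0.        ,   1.        ]]), 'extrinsics': array([[-0.08977946,  0.97285456, -0.21329243,  0.28414285],
       [-0.99594668, -0.08887005,  0.01386793,  0.01262975],
       [-0.00546383,  0.21367294,  0.97688997,  1.497
[... 323 characters left out ...]
0.06381539,  0.63568186, -0.76930889, -0.97801552],
       [-0.01573222,  0.77014356,  0.63767656,  0.92233618],
       [ 0.        ,  0.        ,  0.        ,  1.        ]])}
{'mtx': array([[344.77169051,   0.        , 315.60828163],
       [  0.        , 344.77169051, 197.44851936],
       [  0.        ,   0.        ,   1.        ]]), 'tool_from_camera': array([[ 1.50469191e-04,  9.65964051e-01,  2.58676302e-01,
         6.58264095e-02],
       [ 9.99999921e-01, -2.40233451e-04,  3.15404608e-04,
        -7.09055624e-04],
       [ 3.66812213e-04,  2.58676234e-01, -9.65964011e-01,
        -1.34785054e-01],
       [ 0.00000000e+00,  0.00000000e+00,  0.00000000e+00,
         1.00000000e+00]])}
```

View pics/top0.png

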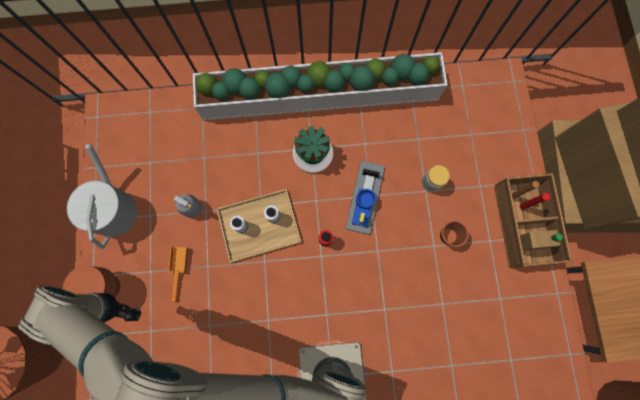

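View pics/side0.png

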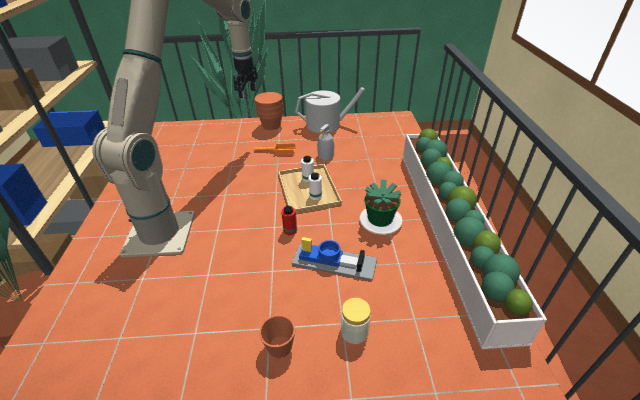

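Candidates in the top view are white cartridges at (239,224) and (272,213) in the tray, and the red look-alike at (326,238), which I exclude. The carrier is blue at (366,203), its yellow fin is at (362,217), and the stop is at (371,174). The yellow jar lid at (438,176) could be mistaken for the fin. I'll choose the two white cartridges, check them in a close crop and measure.

```bash
cat > h.py <<'E'
from rig import manip, imaging
import cv2,numpy as np
from scipy.spatial.transform import Rotation as R
def cam(n,o=None):
    c=imaging.camera_model(n)
    if n!="wrist": return c["mtx"],c["extrinsics"]
    T=np.eye(4);T[:3,3]=o["tool_pos"];w,x,y,z=o["ee_rot"];T[:3,:3]=R.from_quat([x,y,z,w]).as_matrix()
    return c["mtx"],T@c["tool_from_camera"]
def cast(u,v,z,M,E):
    d=E[:3,:3]@np.array([(u-M[0,2])/M[0,0],-(v-M[1,2])/M[1,1],-1]);p=E[:3,3]
    return p+d*(z-p[2])/d[2]
def proj(p,M,E):
    q=E[:3,:3].T@(np.asarray(p)-E[:3,3]); return M[0,2]-M[0,0]*q[0]/q[2], M[1,2]+M[1,1]*q[1]/q[2]
def blobs(im,lo,hi,box,amin):
    x0,y0,x1,y1=box
    m=cv2.inRange(cv2.cvtColor(im[y0:y1,x0:x1],cv2.COLOR_BGR2HSV),np.array(lo),np.array(hi))
    n,_,s,c=cv2.connectedComponentsWithStats(m)
    return [(c[i][0]+x0,c[i][1]+y0,int(s[i][4]),s[i][:4].tolist()) for i in range(1,n) if s[i][4]>=amin]
def tomove(o,target):  # world displacement -> tool fractions
    w,x,y,z=o["ee_rot"];Rm=R.from_quat([x,y,z,w]).as_matrix()
    return Rm.T@(np.asarray(target)-o["tool_pos"])/0.8
E
python3 - <<'E'
from h import *
im=cv2.imread("pics/top0.png");M,E=cam("top")
for name,lo,hi,box,z in[("fin",(22,120,80),(35,255,255),(340,150,395,240),.084),("blue",(105,130,50),(125,255,255),(340,150,395,240),.05),("cap",(0,0,0),(180,255,70),(225,195,290,240),.108),("stop",(0,0,0),(180,255,45),(355,160,390,190),.05)]:
    for b in blobs(im,lo,hi,box,8): print(name,b,cast(b[0],b[1],z,M,E).round(4))
cv2.imwrite("pics/crop0.png",cv2.resize(im[155:265,210:400],None,fx=4,fy=4,interpolation=cv2.INTER_CUBIC))
ims=cv2.imread("pics/side0.png");M,E=cam("side")
for name,lo,hi,box,z in[("fin",(22,120,80),(35,255,255),(290,225,320,265),.075),("cap",(0,0,0),(180,255,60),(295,150,325,185),.1)]:
    for b in blobs(ims,lo,hi,box,5): print("side",name,b,cast(b[0],b[1],z,M,E).round(4))
E
```

```text
fin (np.float64(361.42857142857144), np.float64(217.82142857142856), 28, [20, 64, 4, 9]) [ 0.5075 -0.1464  0.084 ]
blue (np.float64(363.5149253731343), np.float64(205.52798507462686), 536, [12, 39, 24, 38]) [ 0.5554 -0.1623  0.05  ]
cap (np.float64(270.58490566037733), np.float64(211.67924528301887), 53, [42, 13, 8, 8]) [0.5519 0.1564 0.108 ]
cap (np.float64(236.3846153846154), np.float64(222.25), 52, [8, 24, 8, 8]) [0.5266 0.2722 0.108 ]
stop (np.float64(370.86764705882354), np.float64(173.0735294117647), 68, [8, 10, 16, 8]) [ 0.6697 -0.2015  0.05  ]
side fin (np.float64(306.14285714285717), np.float64(243.94117647058823), 119, [12, 12, 10, 15]) [ 0.5119 -0.1617  0.075 ]
side cap (np.float64(306.48387096774195), np.float64(158.90322580645162), 31, [9, 6, 6, 6]) [0.5278 0.2768 0.1   ]
side cap (np.float64(314.07142857142856), np.float64(175.8095238095238), 42, [16, 23, 7, 7]) [0.5524 0.1606 0.1   ]
```

View pics/crop0.png

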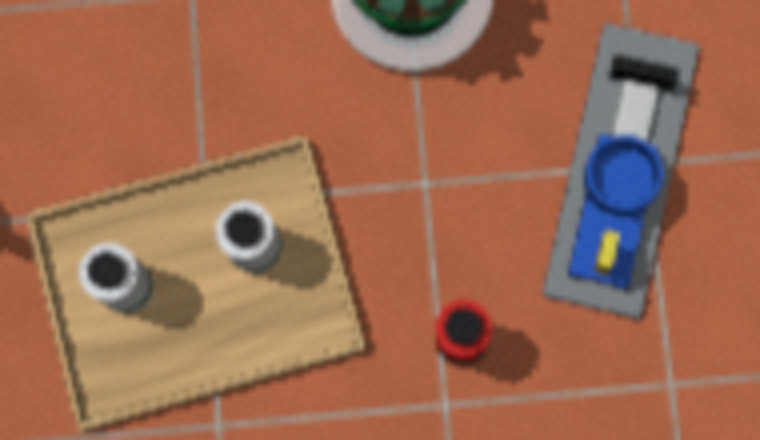

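The crop shows two white cartridges with black caps in the tray, the red decoy outside it at about (326,238), and the blue carrier with its yellow fin at the robot-side end of the rail. The spacing comes out at 118 mm against about 120 mm expected. Next I hover over the fin, yawed to match the rail (about -17°).

Emit:
step_arm([
  {"tx": -0.65,"ty": -0.695,"tz": 0.025,"wz": -0.053,"jaw": 1},
  {"tx": -0.65,"ty": -0.695,"tz": 0.025,"wz": -0.053,"jaw": 1},
  {"tx": -0.65,"ty": -0.695,"tz": 0.025,"wz": -0.053,"jaw": 1},
  {"tx": -0.65,"ty": -0.695,"tz": 0.025,"wz": -0.053,"jaw": 1},
  {"tx": -0.65,"ty": -0.695,"tz": 0.025,"wz": -0.053,"jaw": 1},
  {"tx": -0.65,"ty": -0.695,"tz": 0.025,"wz": -0.053,"jaw": 1},
  {"tx": -0.65,"ty": -0.695,"tz": 0.025,"wz": -0.053,"jaw": 1},
  {"tx": -0.65,"ty": -0.695,"tz": 0.025,"wz": -0.053,"jaw": 1},
])

```text
validation failed for argument at $.pl...
```

Emit:
step_arm([
  {"tx": -0.65,"ty": -0.695,"tz": 0.025,"wx": 0.0,"wy": 0.0,"wz": -0.053,"jaw": 1.0},
])

```text
time_s: 0.22
tool_pos: [0.3056, 0.5251, 0.2366]
ee_rot: [-0.001, 0.142, 0.99, 0.001]
wrist_force: [1.6, -1.4, 0.1]
gripper_width: 0.0852
finger_force: 0.0
```

Emit:
step_arm([
  {"tx": -0.48,"ty": -0.74,"tz": 0.02,"wx": 0.0,"wy": 0.0,"wz": 0.0,"jaw": 1.0},
  {"tx": -0.48,"ty": -0.74,"tz": 0.02,"wx": 0.0,"wy": 0.0,"wz": 0.0,"jaw": 1.0},
  {"tx": -0.48,"ty": -0.74,"tz": 0.02,"wx": 0.0,"wy": 0.0,"wz": 0.0,"jaw": 1.0},
  {"tx": -0.48,"ty": -0.74,"tz": 0.02,"wx": 0.0,"wy": 0.0,"wz": 0.0,"jaw": 1.0},
  {"tx": -0.48,"ty": -0.74,"tz": 0.02,"wx": 0.0,"wy": 0.0,"wz": 0.0,"jaw": 1.0},
  {"tx": -0.48,"ty": -0.74,"tz": 0.02,"wx": 0.0,"wy": 0.0,"wz": 0.0,"jaw": 1.0},
  {"tx": -0.48,"ty": -0.74,"tz": 0.02,"wx": 0.0,"wy": 0.0,"wz": 0.0,"jaw": 1.0},
  {"tx": -0.48,"ty": -0.74,"tz": 0.02,"wx": 0.0,"wy": 0.0,"wz": 0.0,"jaw": 1.0},
])

```text
time_s: 1.23
tool_pos: [0.446, 0.0389, 0.2263]
ee_rot: [0.0, 0.148, 0.989, 0.0]
wrist_force: [0.0, 0.7, -0.0]
gripper_width: 0.0854
finger_force: 0.0
```

Emit:
step_arm([
  {"tx": -0.14,"ty": -0.205,"tz": 0.0,"wx": 0.0,"wy": 0.0,"wz": 0.0,"jaw": 1.0},
  {"tx": -0.14,"ty": -0.205,"tz": 0.0,"wx": 0.0,"wy": 0.0,"wz": 0.0,"jaw": 1.0},
  {"tx": -0.14,"ty": -0.205,"tz": 0.0,"wx": 0.0,"wy": 0.0,"wz": 0.0,"jaw": 1.0},
  {"tx": -0.14,"ty": -0.205,"tz": 0.0,"wx": 0.0,"wy": 0.0,"wz": 0.0,"jaw": 1.0},
  {"tx": -0.14,"ty": -0.205,"tz": 0.0,"wx": 0.0,"wy": 0.0,"wz": 0.0,"jaw": 1.0},
])

```text
time_s: 1.85
tool_pos: [0.5044, -0.149, 0.2258]
ee_rot: [-0.001, 0.149, 0.989, 0.0]
wrist_force: [-0.7, 1.8, -0.1]
gripper_width: 0.0855
finger_force: 0.0
```

```bash
python3 - <<'E'
from h import *
o=manip.get_obs();im=imaging.grab_frame("wrist");cv2.imwrite("pics/w1.png",im);M,E=cam("wrist",o)
print(o["tool_pos"],o["ee_rot"])
for name,lo,hi,z in[("fin",(22,120,80),(35,255,255),.084),("blue",(105,130,50),(125,255,255),.05)]:
    for b in blobs(im,lo,hi,(0,0,640,400),150): print(name,b,cast(b[0],b[1],z,M,E).round(4))
E
```

```text
[ 0.50436888 -0.14898876  0.22583369] [-5.98064167e-04  1.48876586e-01  9.88855575e-01  2.38325444e-04]
fin (np.float64(317.5413669064748), np.float64(191.32194244604315), 556, [311, 170, 14, 43]) [ 0.5072 -0.1489  0.084 ]
blue (np.float64(315.8455482393358), np.float64(233.9835385055826), 6986, [280, 160, 71, 138]) [ 0.5552 -0.1651  0.05  ]
```

View pics/w1.png

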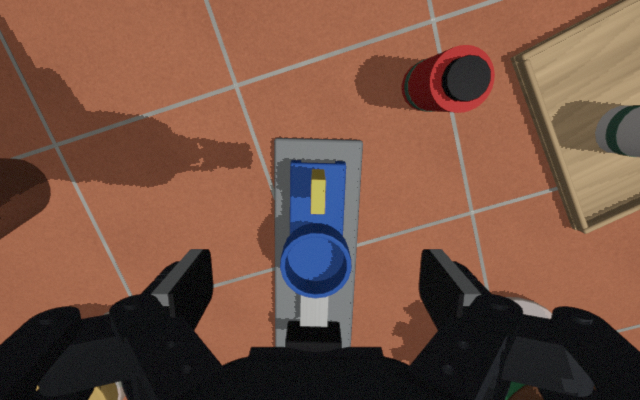

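The wrist view shows the fin top centred near (318,197), the cup mouth near (316,261) and the red decoy at (465,78), off to the side. The gripper is aligned with the rail to within a degree or two.

```bash
python3 - <<'E'
from h import *
o=manip.get_obs();M,E=cam("wrist",o)
f=cast(318,197,.084,M,E);c=cast(316,261,.064,M,E);d=(c-f)[:2]
print(f,c,np.hypot(*d),np.degrees(np.arctan2(d[1],d[0])))
a=cast(318.5,140,.012,M,E);b=cast(313.5,345,.012,M,E);d=(b-a)[:2];print(np.degrees(np.arctan2(d[1],d[0])))
u=np.array([np.cos(np.radians(-17.8)),np.sin(np.radians(-17.8))])
print(tomove(o,[f[0],f[1],.075]))
print("full push 0.06 in tool",tomove(o,[*(o['tool_pos'][:2]+.06*u),.2258]))
E
```

```text
[ 0.51183581 -0.14825098  0.084     ] [ 0.57573111 -0.16943659  0.064     ] 0.06731596288141828 -18.343841031823747
-18.262021650426078
[-0.00970368  0.00159279  0.18860144]
full push 0.06 in tool [-7.49924807e-02 -1.06825151e-03 -1.30946931e-05]
```

Emit:
step_arm([
  {"tx": -0.008,"ty": 0.0015,"tz": 0.07,"wx": 0.0,"wy": 0.0,"wz": 0.007,"jaw": 1.0},
  {"tx": -0.008,"ty": 0.0015,"tz": 0.14,"wx": 0.0,"wy": 0.0,"wz": 0.007,"jaw": 1.0},
  {"tx": -0.008,"ty": 0.0015,"tz": 0.19,"wx": 0.0,"wy": 0.0,"wz": 0.007,"jaw": 0.6},
  {"tx": -0.008,"ty": 0.0015,"tz": 0.207,"wx": 0.0,"wy": 0.0,"wz": 0.007,"jaw": 0.3},
  {"tx": -0.008,"ty": 0.0015,"tz": 0.207,"wx": 0.0,"wy": 0.0,"wz": 0.007,"jaw": 0.0},
  {"tx": -0.008,"ty": 0.0015,"tz": 0.207,"wx": 0.0,"wy": 0.0,"wz": 0.007,"jaw": 0.0},
  {"tx": -0.008,"ty": 0.0015,"tz": 0.207,"wx": 0.0,"wy": 0.0,"wz": 0.007,"jaw": 0.0},
  {"tx": -0.008,"ty": 0.0015,"tz": 0.207,"wx": 0.0,"wy": 0.0,"wz": 0.007,"jaw": 0.0},
], force=30)

```text
time_s: 2.9
tool_pos: [0.5124, -0.1496, 0.0623]
ee_rot: [0.001, 0.159, 0.987, 0.0]
wrist_force: [-1.3, 1.3, 7.8]
gripper_width: 0.0116
finger_force: 34.9
```

Emit:
step_arm([
  {"tx": -0.012,"ty": 0.0,"tz": 0.0,"wx": 0.0,"wy": 0.0,"wz": 0.0,"jaw": 0.0},
  {"tx": -0.025,"ty": 0.0,"tz": 0.0,"wx": 0.0,"wy": 0.0,"wz": 0.0,"jaw": 0.0},
  {"tx": -0.037,"ty": 0.0,"tz": 0.0,"wx": 0.0,"wy": 0.0,"wz": 0.0,"jaw": 0.0},
  {"tx": -0.05,"ty": 0.0,"tz": 0.0,"wx": 0.0,"wy": 0.0,"wz": 0.0,"jaw": 0.0},
  {"tx": -0.05,"ty": 0.0,"tz": 0.0,"wx": 0.0,"wy": 0.0,"wz": 0.0,"jaw": 0.0},
])

```text
time_s: 3.52
tool_pos: [0.5495, -0.1621, 0.0624]
ee_rot: [0.0, 0.159, 0.987, 0.0]
wrist_force: [-2.1, 1.4, 9.6]
gripper_width: 0.0114
finger_force: 35.2
```

Emit:
step_arm([
  {"tx": -0.006,"ty": 0.0,"tz": 0.0,"wx": 0.0,"wy": 0.0,"wz": 0.0,"jaw": 0.0},
  {"tx": -0.012,"ty": 0.0,"tz": 0.0,"wx": 0.0,"wy": 0.0,"wz": 0.0,"jaw": 0.0},
  {"tx": -0.012,"ty": 0.0,"tz": 0.0,"wx": 0.0,"wy": 0.0,"wz": 0.0,"jaw": 0.0},
])

```text
time_s: 3.9
tool_pos: [0.5588, -0.1652, 0.0624]
ee_rot: [0.001, 0.159, 0.987, 0.0]
wrist_force: [-3.1, 0.3, 8.6]
gripper_width: 0.0113
finger_force: 35.0
```

Emit:
step_arm([
  {"tx": -0.005,"ty": 0.0,"tz": 0.0,"wx": 0.0,"wy": 0.0,"wz": 0.0,"jaw": 0.0},
  {"tx": -0.01,"ty": 0.0,"tz": 0.0,"wx": 0.0,"wy": 0.0,"wz": 0.0,"jaw": 0.0},
  {"tx": -0.01,"ty": 0.0,"tz": 0.0,"wx": 0.0,"wy": 0.0,"wz": 0.0,"jaw": 0.0},
])

```text
time_s: 4.28
tool_pos: [0.5639, -0.167, 0.0624]
ee_rot: [-0.002, 0.159, 0.987, 0.0]
wrist_force: [-8.8, 1.9, 13.6]
gripper_width: 0.0116
finger_force: 36.0
```

Emit:
step_arm([
  {"tx": -0.005,"ty": 0.0,"tz": 0.0,"wx": 0.0,"wy": 0.0,"wz": 0.0,"jaw": 0.0},
  {"tx": -0.005,"ty": 0.0,"tz": 0.0,"wx": 0.0,"wy": 0.0,"wz": 0.0,"jaw": 0.0},
  {"tx": -0.005,"ty": 0.0,"tz": 0.0,"wx": 0.0,"wy": 0.0,"wz": 0.0,"jaw": 0.0},
])

```text
time_s: 4.65
tool_pos: [0.564, -0.167, 0.0623]
ee_rot: [-0.006, 0.159, 0.987, 0.001]
wrist_force: [-13.5, 4.8, 19.8]
gripper_width: 0.0114
finger_force: 37.0
```

The carrier is hard against its stop: 54 mm of travel, and the force rises with no further motion. Now I release and lift.

Emit:
step_arm([
  {"tx": 0.004,"ty": 0.0,"tz": 0.0,"wx": 0.0,"wy": 0.0,"wz": 0.0,"jaw": 0.4},
  {"tx": 0.004,"ty": 0.0,"tz": 0.0,"wx": 0.0,"wy": 0.0,"wz": 0.0,"jaw": 0.6},
  {"tx": 0.004,"ty": 0.0,"tz": 0.0,"wx": 0.0,"wy": 0.0,"wz": 0.0,"jaw": 0.8},
  {"tx": 0.004,"ty": 0.0,"tz": -0.07,"wx": 0.0,"wy": 0.0,"wz": 0.0,"jaw": 1.0},
  {"tx": 0.004,"ty": 0.0,"tz": -0.14,"wx": 0.0,"wy": 0.0,"wz": 0.0,"jaw": 1.0},
  {"tx": 0.004,"ty": 0.0,"tz": -0.21,"wx": 0.0,"wy": 0.0,"wz": 0.0,"jaw": 1.0},
  {"tx": 0.004,"ty": 0.0,"tz": -0.22,"wx": 0.0,"wy": 0.0,"wz": 0.0,"jaw": 1.0},
  {"tx": 0.004,"ty": 0.0,"tz": -0.22,"wx": 0.0,"wy": 0.0,"wz": 0.0,"jaw": 1.0},
])

```text
time_s: 5.65
tool_pos: [0.5669, -0.1679, 0.2369]
ee_rot: [0.0, 0.159, 0.987, -0.0]
wrist_force: [-1.2, 0.5, -0.3]
gripper_width: 0.0856
finger_force: 0.0
```

```bash
python3 - <<'E'
from h import *
o=manip.get_obs();im=imaging.grab_frame("wrist");cv2.imwrite("pics/w2.png",im);M,E=cam("wrist",o)
print(o["q"].round(2))
imt=imaging.grab_frame("top")
Mt,Et=cam("top")
for b in blobs(imt,(22,120,80),(35,255,255),(340,150,395,240),8): print("fin top",b,cast(b[0],b[1],.084,Mt,Et).round(4))
for b in blobs(im,(22,120,80),(35,255,255),(0,0,640,400),150):print("fin",b,cast(b[0],b[1],.084,M,E))
for n,p in[("A",(.552,.158,.16)),("B",(.527,.274,.16))]:
    p=np.array(p);p[2]=.24; print(n,tomove(o,p).round(4))
E
```

```text
[ 0.2   0.55  0.07  1.69 -0.04  0.9   1.53]
fin top (np.float64(363.55555555555554), np.float64(203.11111111111111), 9, [23, 50, 2, 7]) [ 0.5574 -0.1593  0.084 ]
fin (np.float64(315.2687747035573), np.float64(176.0909090909091), 506, [309, 156, 14, 41]) [ 0.55937635 -0.16647414  0.084     ]
A [ 0.1455  0.381  -0.004 ]
B [ 0.2207  0.5088 -0.004 ]
```

View pics/w2.png

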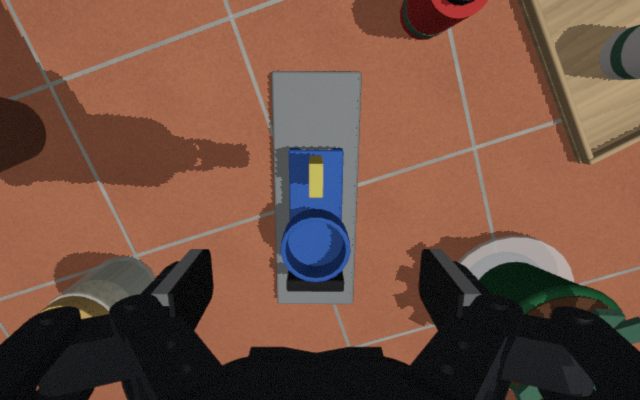

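The wrist view shows the carrier home, with the cup at about (316,245) touching the black stop at (316,283). Now I move over cartridge A.

Emit:
step_arm([
  {"tx": 0.145,"ty": 0.381,"tz": -0.004,"wx": 0.0,"wy": 0.0,"wz": 0.0,"jaw": 1.0},
  {"tx": 0.145,"ty": 0.381,"tz": -0.004,"wx": 0.0,"wy": 0.0,"wz": 0.0,"jaw": 1.0},
  {"tx": 0.145,"ty": 0.381,"tz": -0.004,"wx": 0.0,"wy": 0.0,"wz": 0.0,"jaw": 1.0},
  {"tx": 0.145,"ty": 0.381,"tz": -0.004,"wx": 0.0,"wy": 0.0,"wz": 0.0,"jaw": 1.0},
  {"tx": 0.145,"ty": 0.381,"tz": -0.004,"wx": 0.0,"wy": 0.0,"wz": 0.0,"jaw": 1.0},
  {"tx": 0.145,"ty": 0.381,"tz": -0.004,"wx": 0.0,"wy": 0.0,"wz": 0.0,"jaw": 1.0},
  {"tx": 0.145,"ty": 0.381,"tz": -0.004,"wx": 0.0,"wy": 0.0,"wz": 0.0,"jaw": 1.0},
  {"tx": 0.145,"ty": 0.381,"tz": -0.004,"wx": 0.0,"wy": 0.0,"wz": 0.0,"jaw": 1.0},
])

```text
time_s: 6.75
tool_pos: [0.5523, 0.1553, 0.2391]
ee_rot: [-0.001, 0.16, 0.987, -0.001]
wrist_force: [0.4, 0.1, 0.3]
gripper_width: 0.0852
finger_force: 0.0
```

```bash
python3 - <<'E'
from h import *
o=manip.get_obs();im=imaging.grab_frame("wrist");cv2.imwrite("pics/w3.png",im);M,E=cam("wrist",o)
print(o["tool_pos"],o["ee_rot"])
for b in blobs(im,(0,0,0),(180,255,60),(0,0,640,400),400):
    p=cast(b[0],b[1],.108,M,E);print("cap",b,p.round(4),tomove(o,[p[0],p[1],.057]).round(4))
# cup from earlier picture w2
T=dict(tool_pos=np.array([.5669,-.1679,.2369]),ee_rot=np.array([0,.159,.987,0]))
M,E=cam("wrist",T);print("cup",cast(315.5,245,.064,M,E),"fin",cast(316,183,.084,M,E))
E
```

```text
[0.55226963 0.15527343 0.23910024] [-5.10545823e-04  1.60499918e-01  9.87035095e-01 -1.11230708e-03]
cap (np.float64(451.7795115332429), np.float64(113.25237449118046), 1474, [430, 93, 45, 42]) [0.5272 0.27   0.108 ] [0.075  0.1267 0.2274]
cap (np.float64(125.74504824784154), np.float64(138.4352463179279), 1969, [96, 111, 59, 57]) [0.4667 0.0297 0.108 ] [ 0.0516 -0.1822  0.2281]
cap (np.float64(69.65091367359798), np.float64(143.21865154379333), 1587, [45, 124, 50, 40]) [ 0.4563 -0.0128  0.108 ] [ 0.047  -0.2368  0.2282]
cap (np.float64(595.5330296127563), np.float64(162.77790432801822), 878, [563, 129, 77, 52]) [0.5991 0.3675 0.108 ] [0.0284 0.2707 0.227 ]
cap (np.float64(317.47408666100256), np.float64(190.72047578589635), 1177, [299, 172, 38, 39]) [0.5521 0.1558 0.108 ] [0.0003 0.0011 0.2276]
cap (np.float64(316.7404706662247), np.float64(351.1279026691883), 51289, [0, 249, 640, 151]) [0.6939 0.108  0.108 ] [-0.1868  0.0006  0.2275]
cup [ 0.6270987  -0.18868302  0.064     ] fin [ 0.56518797 -0.16774541  0.084     ]
```

View pics/w3.png

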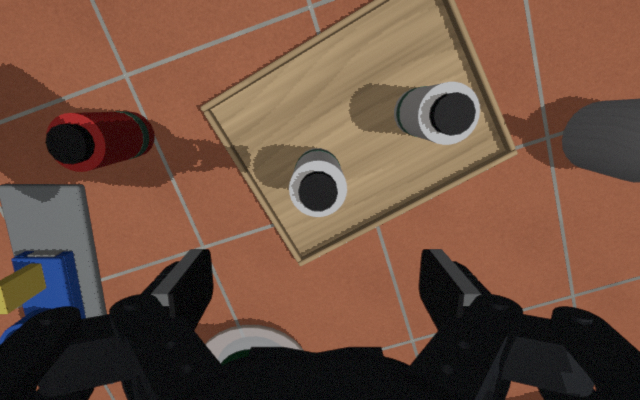

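A's cap is at (317,191), directly under the tool, and B's is at (453,113). Now I descend on A and grip it.

Emit:
step_arm([
  {"tx": 0.0,"ty": 0.001,"tz": 0.07,"wx": 0.0,"wy": 0.0,"wz": 0.0,"jaw": 1.0},
  {"tx": 0.0,"ty": 0.001,"tz": 0.14,"wx": 0.0,"wy": 0.0,"wz": 0.0,"jaw": 1.0},
  {"tx": 0.0,"ty": 0.001,"tz": 0.2,"wx": 0.0,"wy": 0.0,"wz": 0.0,"jaw": 1.0},
  {"tx": 0.0,"ty": 0.001,"tz": 0.227,"wx": 0.0,"wy": 0.0,"wz": 0.0,"jaw": 0.8},
  {"tx": 0.0,"ty": 0.001,"tz": 0.227,"wx": 0.0,"wy": 0.0,"wz": 0.0,"jaw": 0.65},
  {"tx": 0.0,"ty": 0.001,"tz": 0.227,"wx": 0.0,"wy": 0.0,"wz": 0.0,"jaw": 0.3},
  {"tx": 0.0,"ty": 0.001,"tz": 0.227,"wx": 0.0,"wy": 0.0,"wz": 0.0,"jaw": 0.3},
  {"tx": 0.0,"ty": 0.001,"tz": 0.227,"wx": 0.0,"wy": 0.0,"wz": 0.0,"jaw": 0.3},
], force=30)

```text
time_s: 7.8
tool_pos: [0.5531, 0.1588, 0.0593]
ee_rot: [0.001, 0.159, 0.987, 0.0]
wrist_force: [0.1, -0.2, -1.5]
gripper_width: 0.046
finger_force: 32.5
```

Emit:
step_arm([
  {"tx": 0.0,"ty": 0.0,"tz": -0.02,"wx": 0.0,"wy": 0.0,"wz": 0.0,"jaw": 0.3},
  {"tx": 0.0,"ty": 0.0,"tz": -0.045,"wx": 0.0,"wy": 0.0,"wz": 0.0,"jaw": 0.3},
  {"tx": 0.0,"ty": 0.0,"tz": -0.045,"wx": 0.0,"wy": 0.0,"wz": 0.0,"jaw": 0.3},
  {"tx": 0.0,"ty": 0.0,"tz": -0.045,"wx": 0.0,"wy": 0.0,"wz": 0.0,"jaw": 0.3},
  {"tx": 0.0,"ty": 0.0,"tz": -0.045,"wx": 0.0,"wy": 0.0,"wz": 0.0,"jaw": 0.3},
  {"tx": 0.0,"ty": 0.0,"tz": -0.045,"wx": 0.0,"wy": 0.0,"wz": 0.0,"jaw": 0.3},
])

```text
time_s: 8.55
tool_pos: [0.5521, 0.1586, 0.0937]
ee_rot: [-0.001, 0.159, 0.987, -0.0]
wrist_force: [0.1, -0.1, -1.2]
gripper_width: 0.0466
finger_force: 32.6
```

```bash
python3 - <<'E'
from h import *
f=[]
for i in range(6):
    imaging.grab_frame("top"); o=manip.get_obs(); f.append(o["wrist_force"][2])
print(np.round(f,2),np.mean(f),o["tool_pos"],o["finger_force"])
E
```

```text
[-1.37 -0.32 -0.86 -0.67 -1.07 -1.93] -1.0367412289597147 [0.55244105 0.15865657 0.09419377] 32.56421411409974
```

Emit:
step_arm([
  {"tx": 0.0,"ty": 0.0,"tz": 0.025,"wx": 0.0,"wy": 0.0,"wz": 0.0,"jaw": 0.3},
  {"tx": 0.0,"ty": 0.0,"tz": 0.04,"wx": 0.0,"wy": 0.0,"wz": 0.0,"jaw": 0.3},
  {"tx": 0.0,"ty": 0.0,"tz": 0.0455,"wx": 0.0,"wy": 0.0,"wz": 0.0,"jaw": 0.3},
  {"tx": 0.0,"ty": 0.0,"tz": 0.0455,"wx": 0.0,"wy": 0.0,"wz": 0.0,"jaw": 0.3},
  {"tx": 0.0,"ty": 0.0,"tz": 0.0455,"wx": 0.0,"wy": 0.0,"wz": 0.0,"jaw": 0.3},
])

```text
time_s: 9.48
tool_pos: [0.552, 0.1584, 0.0586]
ee_rot: [-0.0, 0.159, 0.987, -0.0]
wrist_force: [-2.6, -0.7, 6.2]
gripper_width: 0.0466
finger_force: 32.9
```

A weighs about 1.0 N, so it is the light one, and it is back on the tray floor. I release it and rise.

Emit:
step_arm([
  {"tx": 0.0,"ty": 0.0,"tz": -0.001,"wx": 0.0,"wy": 0.0,"wz": 0.0,"jaw": 0.65},
  {"tx": 0.0,"ty": 0.0,"tz": -0.001,"wx": 0.0,"wy": 0.0,"wz": 0.0,"jaw": 0.8},
  {"tx": 0.0,"ty": 0.0,"tz": -0.001,"wx": 0.0,"wy": 0.0,"wz": 0.0,"jaw": 1.0},
  {"tx": 0.0,"ty": 0.0,"tz": -0.001,"wx": 0.0,"wy": 0.0,"wz": 0.0,"jaw": 1.0},
  {"tx": 0.0,"ty": 0.0,"tz": -0.07,"wx": 0.0,"wy": 0.0,"wz": 0.0,"jaw": 1.0},
  {"tx": 0.0,"ty": 0.0,"tz": -0.14,"wx": 0.0,"wy": 0.0,"wz": 0.0,"jaw": 1.0},
  {"tx": 0.0,"ty": 0.0,"tz": -0.2,"wx": 0.0,"wy": 0.0,"wz": 0.0,"jaw": 1.0},
  {"tx": 0.0,"ty": 0.0,"tz": -0.22,"wx": 0.0,"wy": 0.0,"wz": 0.0,"jaw": 1.0},
])

```text
time_s: 10.48
tool_pos: [0.554, 0.1591, 0.2371]
ee_rot: [0.002, 0.159, 0.987, 0.001]
wrist_force: [-1.2, -0.7, -1.7]
gripper_width: 0.0852
finger_force: 0.0
```

```bash
python3 - <<'E'
from h import *
o=manip.get_obs();im=imaging.grab_frame("wrist");cv2.imwrite("pics/w4.png",im);M,E=cam("wrist",o)
print(o["tool_pos"],o["gripper_width"])
for b in blobs(im,(0,0,0),(180,255,60),(200,50,520,230),400):
    p=cast(b[0],b[1],.108,M,E);print("cap",b,p.round(4),tomove(o,[p[0],p[1],.239]).round(4))
E
```

```text
[0.55401602 0.15909342 0.2371319 ] 0.08518827796811723
cap (np.float64(446.3509006004003), np.float64(112.15276851234157), 1499, [224, 42, 46, 42]) [0.5272 0.27   0.108 ] [ 0.0754  0.1211 -0.0023]
cap (np.float64(312.79748953974894), np.float64(188.54142259414226), 1195, [94, 119, 39, 40]) [0.5514 0.1573 0.108 ] [ 0.0024 -0.0031 -0.0024]
```

View pics/w4.png

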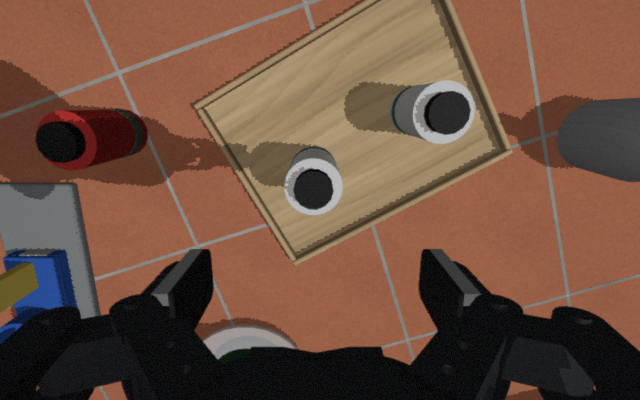

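A (light) stands upright at (313,188), and B is at (447,112). Next I move to B, descend and grip.

Emit:
step_arm([
  {"tx": 0.0755,"ty": 0.122,"tz": 0.0,"wx": 0.0,"wy": 0.0,"wz": 0.0,"jaw": 1.0},
  {"tx": 0.0755,"ty": 0.122,"tz": 0.0,"wx": 0.0,"wy": 0.0,"wz": 0.0,"jaw": 1.0},
  {"tx": 0.0755,"ty": 0.122,"tz": 0.0,"wx": 0.0,"wy": 0.0,"wz": 0.0,"jaw": 1.0},
  {"tx": 0.0755,"ty": 0.122,"tz": 0.06,"wx": 0.0,"wy": 0.0,"wz": 0.0,"jaw": 1.0},
  {"tx": 0.0755,"ty": 0.122,"tz": 0.13,"wx": 0.0,"wy": 0.0,"wz": 0.0,"jaw": 1.0},
  {"tx": 0.0755,"ty": 0.122,"tz": 0.19,"wx": 0.0,"wy": 0.0,"wz": 0.0,"jaw": 1.0},
  {"tx": 0.0755,"ty": 0.122,"tz": 0.224,"wx": 0.0,"wy": 0.0,"wz": 0.0,"jaw": 1.0},
  {"tx": 0.0755,"ty": 0.122,"tz": 0.224,"wx": 0.0,"wy": 0.0,"wz": 0.0,"jaw": 1.0},
])

```text
time_s: 11.52
tool_pos: [0.5236, 0.2678, 0.0515]
ee_rot: [-0.003, 0.159, 0.987, -0.003]
wrist_force: [-0.1, 0.3, 0.4]
gripper_width: 0.0856
finger_force: 0.0
```

Emit:
step_arm([
  {"tx": 0.0,"ty": 0.0,"tz": 0.0,"wx": 0.0,"wy": 0.0,"wz": 0.0,"jaw": 0.7},
  {"tx": 0.0,"ty": 0.0,"tz": 0.0,"wx": 0.0,"wy": 0.0,"wz": 0.0,"jaw": 0.3},
  {"tx": 0.0,"ty": 0.0,"tz": 0.0,"wx": 0.0,"wy": 0.0,"wz": 0.0,"jaw": 0.3},
  {"tx": 0.0,"ty": 0.0,"tz": 0.0,"wx": 0.0,"wy": 0.0,"wz": 0.0,"jaw": 0.3},
  {"tx": 0.0,"ty": 0.0,"tz": 0.0,"wx": 0.0,"wy": 0.0,"wz": 0.0,"jaw": 0.3},
], force=40)

```text
time_s: 12.15
tool_pos: [0.5272, 0.2714, 0.0565]
ee_rot: [0.002, 0.159, 0.987, 0.001]
wrist_force: [0.0, 0.3, 6.5]
gripper_width: 0.0477
finger_force: 40.9
```

Emit:
step_arm([
  {"tx": 0.0,"ty": 0.0,"tz": -0.02,"wx": 0.0,"wy": 0.0,"wz": 0.0,"jaw": 0.3},
  {"tx": 0.0,"ty": 0.0,"tz": -0.045,"wx": 0.0,"wy": 0.0,"wz": 0.0,"jaw": 0.3},
  {"tx": 0.0,"ty": 0.0,"tz": -0.045,"wx": 0.0,"wy": 0.0,"wz": 0.0,"jaw": 0.3},
  {"tx": 0.0,"ty": 0.0,"tz": -0.045,"wx": 0.0,"wy": 0.0,"wz": 0.0,"jaw": 0.3},
  {"tx": 0.0,"ty": 0.0,"tz": -0.045,"wx": 0.0,"wy": 0.0,"wz": 0.0,"jaw": 0.3},
])

```text
time_s: 12.78
tool_pos: [0.5251, 0.2699, 0.0899]
ee_rot: [-0.001, 0.159, 0.987, -0.001]
wrist_force: [0.6, 0.1, -4.2]
gripper_width: 0.048
finger_force: 42.3
```

```bash
python3 - <<'E'
from h import *
f=[]
for i in range(6):
    imaging.grab_frame("top"); o=manip.get_obs(); f.append(o["wrist_force"][2])
print(np.round(f,2),np.mean(f),o["tool_pos"],o["finger_force"])
# cup: use fin/cup mean estimate along rail
print(tomove(o,[.629,-.1885,o["tool_pos"][2]]))
E
```

```text
[-3.85 -3.43 -3.65 -3.7  -3.94 -3.66] -3.703100353878272 [0.52564894 0.27022247 0.09043435] 42.34746381640434
[-3.02661244e-01 -5.03862101e-01  7.70573857e-05]
```

B weighs about 3.7 N, so it is the heavy one. I raise it clear and carry it towards the cup.

Emit:
step_arm([
  {"tx": 0.0,"ty": 0.0,"tz": -0.05,"wx": 0.0,"wy": 0.0,"wz": 0.0,"jaw": 0.3},
  {"tx": 0.0,"ty": 0.0,"tz": -0.1,"wx": 0.0,"wy": 0.0,"wz": 0.0,"jaw": 0.3},
  {"tx": 0.0,"ty": 0.0,"tz": -0.137,"wx": 0.0,"wy": 0.0,"wz": 0.0,"jaw": 0.3},
  {"tx": -0.015,"ty": -0.025,"tz": -0.137,"wx": 0.0,"wy": 0.0,"wz": 0.0,"jaw": 0.3},
  {"tx": -0.045,"ty": -0.075,"tz": -0.137,"wx": 0.0,"wy": 0.0,"wz": 0.0,"jaw": 0.3},
  {"tx": -0.075,"ty": -0.125,"tz": -0.137,"wx": 0.0,"wy": 0.0,"wz": 0.0,"jaw": 0.3},
  {"tx": -0.105,"ty": -0.175,"tz": -0.137,"wx": 0.0,"wy": 0.0,"wz": 0.0,"jaw": 0.3},
  {"tx": -0.135,"ty": -0.225,"tz": -0.137,"wx": 0.0,"wy": 0.0,"wz": 0.0,"jaw": 0.3},
])

```text
time_s: 14.08
tool_pos: [0.5719, 0.0641, 0.2003]
ee_rot: [-0.0, 0.159, 0.987, 0.0]
wrist_force: [1.2, 0.4, -4.0]
gripper_width: 0.048
finger_force: 43.1
```

Emit:
step_arm([
  {"tx": -0.03,"ty": -0.05,"tz": 0.0,"wx": 0.0,"wy": 0.0,"wz": 0.0,"jaw": 0.3},
  {"tx": -0.06,"ty": -0.1,"tz": 0.0,"wx": 0.0,"wy": 0.0,"wz": 0.0,"jaw": 0.3},
  {"tx": -0.09,"ty": -0.15,"tz": 0.0,"wx": 0.0,"wy": 0.0,"wz": 0.0,"jaw": 0.3},
  {"tx": -0.12,"ty": -0.2,"tz": 0.0,"wx": 0.0,"wy": 0.0,"wz": 0.0,"jaw": 0.3},
  {"tx": -0.145,"ty": -0.24,"tz": 0.0,"wx": 0.0,"wy": 0.0,"wz": 0.0,"jaw": 0.3},
  {"tx": -0.16,"ty": -0.265,"tz": 0.0,"wx": 0.0,"wy": 0.0,"wz": 0.0,"jaw": 0.3},
  {"tx": -0.167,"ty": -0.278,"tz": 0.0,"wx": 0.0,"wy": 0.0,"wz": 0.0,"jaw": 0.3},
  {"tx": -0.167,"ty": -0.278,"tz": 0.0,"wx": 0.0,"wy": 0.0,"wz": 0.0,"jaw": 0.3},
])

```text
time_s: 15.08
tool_pos: [0.6287, -0.1872, 0.2001]
ee_rot: [-0.0, 0.159, 0.987, 0.0]
wrist_force: [-0.2, 1.3, -3.7]
gripper_width: 0.0475
finger_force: 43.0
```

```bash
python3 - <<'E'
from h import *
o=manip.get_obs();print(o["tool_pos"],o["ee_rot"])
print(tomove(o,[.629,-.1888,.166]))
E
```

```text
[ 0.62868725 -0.18719562  0.20008153] [-3.40857070e-04  1.59006841e-01  9.87277380e-01  2.86653591e-04]
[-0.00103338 -0.00180082  0.04260032]
```

Emit:
step_arm([
  {"tx": -0.001,"ty": -0.002,"tz": 0.02,"wx": 0.0,"wy": 0.0,"wz": 0.0,"jaw": 0.3},
  {"tx": -0.001,"ty": -0.002,"tz": 0.0425,"wx": 0.0,"wy": 0.0,"wz": 0.0,"jaw": 0.3},
  {"tx": -0.001,"ty": -0.002,"tz": 0.0425,"wx": 0.0,"wy": 0.0,"wz": 0.0,"jaw": 0.3},
  {"tx": -0.001,"ty": -0.002,"tz": 0.0425,"wx": 0.0,"wy": 0.0,"wz": 0.0,"jaw": 0.3},
])

```text
time_s: 15.58
tool_pos: [0.6292, -0.189, 0.1661]
ee_rot: [-0.0, 0.159, 0.987, 0.0]
wrist_force: [-0.3, 0.5, -3.6]
gripper_width: 0.048
finger_force: 43.1
```

```bash
python3 - <<'E'
from h import *
o=manip.get_obs();print(o["tool_pos"],o["wrist_force"])
s=imaging.grab_frame("side");t=imaging.grab_frame("top")
M,E=cam("side")
for p in[(.629,-.1888,.064),(.629,-.1888,.115),(.629,-.1888,.205)]:print(np.round(proj(p,M,E),1))
a=cv2.resize(s[130:290,230:400],(600,565),interpolation=cv2.INTER_CUBIC);cv2.imwrite("pics/s5.png",a)
E
```

```text
[ 0.62919413 -0.18896969  0.16605976] [-0.33470374  0.54311893 -3.63732351]
[344.7 250.6]
[345.1 238.9]
[345.8 216.5]
```

View pics/s5.png

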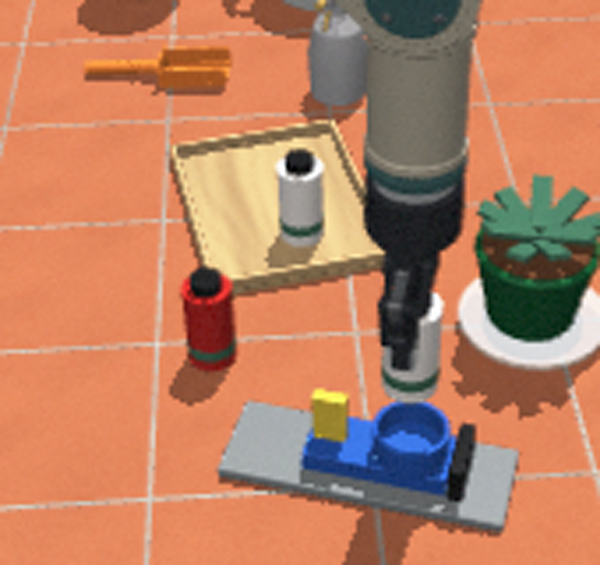

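The side view shows the light cartridge upright in the tray at about (300,197) in the crop. The held cartridge's foot at (411,385) is in line with the cup mouth at (412,425), and the carrier is against its stop. Handing in.

```bash
python3 -c "
from rig import manip
print(manip.close_job())"
```

```text
the job is handed in; nothing more can be done
None
```

The job is handed in with no verdict returned: the carrier is home, the light cartridge (about 1.0 N) stands upright on the tray, and the heavy one (about 3.7 N) is held upright and centred about 5 cm above the cup.

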